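# Set up the tablet deblister: clip in the roller and square the guide

## Robot

A 6-joint arm with a two-finger parallel gripper is mounted at the origin on the work surface. World frame = base frame: x ahead of the robot, y to its left, z up, the work surface at z = 0. Lengths are in mm, angles in rad, forces in N, time in s.
With the tool pointing down it reaches from about 375 to 925 mm from the base axis. Payload 5.7 kg.
Tool frame: the origin (TCP) lies at the very end of the fingers, on their centre line; the grasp point (between the pads) lies 19 mm behind it (env.pinch_z is the distance from the TCP to the grasp point, in mm); z points along the fingers, y is the line along which they close (so a half turn about z gives the same grasp; the last joint's range is limited). The gripper opens to 85 mm and grips with 20 to 120 N. Pads are 22 mm wide; open, the fingers measure 114 mm over their backs; the gripper's body (76 mm by 85 mm) begins 54 mm behind the grasp point. The pads swing forward as they close: fully open they stand 13 mm farther back than shut.
Start: joints at [1.03, 0.359, 1.51, -0, 1.272, -0.115], TCP at [247.819, 546.396, 231.267] pointing down, gripper open.
Joint ranges: [-2.97, 2.97], [-1.01, 2.36], [0.21, 2.38], [-0.96, 4.11], [0.2, 2.71], [-2.98, 2.98]. Speed limits (rad/s): [2.39, 2.39, 3.14, 3.14, 3.14, 3.14].

## Interface

Orientations are given as [roll, pitch, yaw] about the fixed x, y, z axes, in that order (R = Rz(yaw) Ry(pitch) Rx(roll)).
In Python, from bench import env gives the robot as it stands.
- The arm moves only by the shell command python3 -m creep 'ROWS' [OPENING] [FORCE]. ROWS is JSON, one flat list of numbers, 4 for each row, row after row: the shift along the world's x, y, z in m, then the turn about the world's z in rad. A call has 1 to 20 rows; each row shifts and turns the commanded pose from where the row before left it; what a row does not reach is not made up. A row lasts 1/10 s, in which the tool goes at most 50 mm and 8.59 degrees, less where a joint would pass 70% of its speed; a pose out of reach is approached as far as the arm can. A call is refused whole if a number of a shift passes 0.05 or a number of a turn 0.15, either way. A call with a gripper value outside its range is refused whole. OPENING is the gripper command: -1 is shut, 1 is fully open, values between are in proportion, set as the call begins (- or left out, the last holds). The fingers move at their own pace and stop on an object; FORCE is the grip in N (left out, the last holds). Time passes only in rows, so rows that do not move let the fingers close. It gives the time, the measured TCP pose, the force, the opening and the grip force at its end, in the units of the state.
- env.get_state(): the state, without advancing time (a new reading comes with each control period).
- env.grab_frame(name): name is "side" or "top"; returns a dict with "frame" (420x560x3 uint8, red, green, blue), "mtx" (3x3 intrinsics, pixels), "extrinsics" (4x4, takes a point from world to camera coordinates). Camera axes: x right, y up, looking along -z (the intrinsics and any distortion apply to the point x, -y, -z); pixel columns grow to the right and rows downward; lengths in mm; the calibration is good to about 2 mm. A picture is of the moment at which its call begins. There is no depth.
- env.close_job(): hands the job in; it is judged then, once.
Trained networks look in a picture, given as the dict that the camera call returned (one of the last four; its "shot" number tells which), for a name from the list of things; names that differ only in an ending like _2 or _b are one class to them, and where a whole thing is asked for, a point or a joint stands for the part that bears it (a point fixed in the world has none). Each returns a list of dicts, best first, with "p" (0 to 1); they miss things now and then, are a little off and sometimes report something else, mostly with a low value. They report only what shows in the picture. A call takes as long as a camera call. They do not tell look-alikes from the thing itself.
- env.masks_of(picture, query): "mask" (420x560 bool, what is visible of it) and "box" ([left, top, right, bottom] as shares, 0 to 1, of the picture: columns of its width, rows of its height, round what is visible of it).
- env.spot_point(picture, query): "location" ([column, row] as shares, 0 to 1, of the picture: columns of its width, rows of its height: a listed point, or the origin of a listed thing).
The state is a dict: "time": time; "joint_pos": joint angles; "joint_vel": joint speeds; "effort": joint torques, N m; "eef_pos": TCP position; "eef_rot": TCP orientation; "contact_force": force on the tool from outside, world axes, zero at the start; "ft_torque": the same for the moment, N m; "opening": opening from 0.0 (shut) to 1.0 (fully open); "grip_force": force on a finger pad.
Only numpy, scipy, OpenCV 4.12 (cv2) and the standard library are available. Lean on these libraries where they do the work, as an engineer would, in place of code of your own. Each camera call takes 0.05 s, during which the arm holds its last target. There are 200 camera calls.

## Task

Get the pharmacy's tablet deblister ready: take the pressing roller off its cradle and push it down past the orange sprung jaw until it is fully home in the machine's sloping fork clip, blue end towards the blue drive housing, with the jaw snapped back over it. Lay the aluminium guide bar on the feed bed, rib up, flush against the dark stop lip along its whole length and centred on it. Leave both released, and leave the jars and the vial where they stand.

Things in the scene. Friction and masses are not known exactly. Their poses are not given: they have to be found in the camera images.
- machine: White deblister, fixed, x -120 to 160, y +-125 mm. Origin on the bench; +x towards its tall motor hood, -x towards the flat feed bed, +y towards the blue drive housing. Base and bed top at z 34. Hood x 95 to 160, z to 200. Side housings at |y| 98 to 125, x 2 to 58, z to 89. Two fork cheeks 12 thick at y +-48, free between them but for a hinge pin about 36 below the seat.
- visor (a point): Middle of the front lower edge of the grey visor that juts from the hood over the roller, machine frame (40, 0, 190): x 40 to 102, y +-110, z 190 to 198. It keeps a vertical gripper off the fork.
- seat (a point): Axis of the fully seated roller, midway between the fork cheeks: machine frame (30, 0, 95), machine axes. The fork slots, 14 wide, open upward and forward at 35 degrees from vertical: the way in is (0.574, 0, -0.819) in machine axes. Prongs and jaw reach 30 out along the slot from the seat; the back prong is flared, the front one short.
- jaw (a joint): Orange sprung jaw: two arms just outside the cheeks (|y| 56 to 61) on one hinge pin along the machine's y. 0 = closed, nose over the slot; grows to 0.4 rad as the nose swings forward (-x) out of the slot. Its sloping top is a cam: a rod pushed down the slot with about 10 N opens it to about 0.17 rad; it snaps back to 0 over a seated rod.
- jaw_nose (a point): Tip of the jaw's nose midway between its two arms; when closed it is 9 mm out along the slot from the seat.
- stop (a point): On the feed bed's surface at the middle of the face of the dark stop lip that looks to the machine's -x: machine frame (-35, 0, 34). Same axes as the machine. The lip runs along y, 150 long, 6 high, 6 thick.
- roller: Pressing roller, 160 long, 180 g. Origin mid-axis; own y along the axis towards the blue end. Steel rod 12 diameter, bare for gripping over |y| < 22; rubber rings 22 diameter at |y| 22 to 34; bare journals |y| 34 to 70 lie in the forks with 8 play either way; end caps 18 diameter, blue at +y, black at -y. Starts level on its cradle, axis 45 above the bench.
- drive_end (a point): Centre of the end face of the roller's blue cap, 80 from the roller's origin along its y.
- cradle: Grey holder fixed to the bench, base 60 (x) x 130 (y) x 8 mm, origin under its middle. Two notched posts 10 thick at y +-48, up to z 49, open to the top, hold the roller along the cradle's y. The space between the posts is free down to z 8.
- mat: Green mat fixed to the bench, 110 (x) x 170 (y) x 4 mm, origin under its middle; the guide bar starts on it.
- guide: Aluminium guide bar (straightedge) of T section, 160 g. Origin: centre of its underside; own y along its length. Foot 130 long (y), 26 wide (x), 6 thick; along its middle a grip rib 10 wide up to z 24, full length. Both long edges are alike. Flush at the stop lip, its origin is 13 from the lip face.
- jar_a: Amber jar with white cap, radius 30, height 100 mm, origin under its middle; loose, to be left alone.
- jar_b: Amber jar with red cap, radius 30, height 100 mm, origin under its middle; loose, to be left alone.
- vial: Small amber vial, radius 16, height 50 mm, origin under its middle; stands on a front corner of the feed bed; loose, to be left alone.
Mind the look-alikes: they are no part of the job. Leave any purple or yellow look-alike of the cradle alone.

How it is judged:
By the outcome, as a careful person would: the job done as asked, in the order asked, and still so for the second after the job is handed in, with the robot touching nothing.
It also fails if it takes over 66 s, if anything falls off the work surface, if the arm or the gripper's body presses on something with over 40 N, if the wrist force passes 120 N, or if a joint passes its speed limit or range.

## Working session

There is one attempt and no reset: what is moved stays moved. The work goes in short steps, Python scripts to look and compute and a shell command to move; the robot and the scene stay as the last step left them, time stands still between calls to the robot, and variables do not carry over. Pictures are saved under pics/ and viewed, at most 10 in all, crops included, and the job is handed in when it is done.

```bash
ls; mkdir -p pics
cat > h.py <<'E'
import numpy as np, cv2
from bench import env
def snap(name,save=None):
    f=env.grab_frame(name)
    if save: cv2.imwrite(f'pics/{save}.png',f['frame'][:,:,::-1])
    return f
def proj(f,P):
    P=np.atleast_2d(P); E=np.array(f['extrinsics']); c=P@E[:3,:3].T+E[:3,3]
    q=np.c_[c[:,0],-c[:,1],-c[:,2]]@np.array(f['mtx']).T
    return q[:,:2]/q[:,2:]
def ray(f,uv):
    E=np.array(f['extrinsics']);R=E[:3,:3]
    d=np.linalg.solve(np.array(f['mtx']),[uv[0],uv[1],1]); d=R.T@[d[0],-d[1],-d[2]]
    return -R.T@E[:3,3], d/np.linalg.norm(d)
def onz(f,uv,z):
    o,d=ray(f,uv); return o+d*(z-o[2])/d[2]
def tri(obs):
    A=0;b=0
    for f,uv in obs:
        o,d=ray(f,uv);M=np.eye(3)-np.outer(d,d);A=A+M;b=b+M@o
    p=np.linalg.solve(A,b); return p,[np.round(proj(f,p)[0]-uv,1).tolist() for f,uv in obs]
def pts(f,q):
    return [(round(r['p'],2),np.array(r['location'])*[560,420]) for r in env.spot_point(f,q)]
E
python3 - <<'E'
from h import *
s=snap('side','s0');t=snap('top','t0')
print({k:(v.shape if hasattr(v,'shape') else v) for k,v in t.items() if k!='frame'})
print(s['extrinsics'])
for q in ['machine','visor','seat','jaw_nose','stop','roller','drive_end','cradle','mat','guide','jar_a','vial']:
    print(q,[(p,u.round(1).tolist()) for p,u in pts(s,q)],[(p,u.round(1).tolist()) for p,u in pts(t,q)])
cv2.imwrite('pics/both0.png',cv2.resize(np.hstack([s['frame'],t['frame']]),(800,300))[:,:,::-1])
print(env.get_state())
E
```

```text
pics
{'mtx': (3, 3), 'extrinsics': (4, 4), 'shot': 2}
[[ 8.12082512e-01 -5.83410864e-01 -1.23999060e-02 -4.78069583e+02]
 [ 3.79665586e-01  5.12102532e-01  7.70457682e-01 -2.75864100e+02]
 [-4.43143358e-01 -6.30383027e-01  6.37370538e-01 -1.19165325e+03]
 [ 0.00000000e+00  0.00000000e+00  0.00000000e+00  1.00000000e+00]]
machine [(0.58, [269.6, 239.9])] [(0.79, [263.4, 220.8])]
visor [(0.57, [255.9, 188.7])] [(0.89, [247.1, 209.3])]
seat [] [(0.84, [253.3, 217.4]), (0.5, [362.6, 169.7])]
jaw_nose [(0.61, [258.9, 211.5]), (0.43, [202.2, 195.4])] [(0.66, [254.9, 212.3]), (0.58, [273.3, 179.1])]
stop [(0.72, [258.1, 212.9]), (0.58, [332.3, 286.2]), (0.57, [275.4, 237.9])] []
roller [(0.53, [331.7, 288.5])] [(0.65, [366.4, 223.7])]
drive_end [(0.54, [347.6, 308.6]), (0.52, [270.1, 238.9])] [(0.83, [394.2, 226.7])]
cradle [(0.88, [312.0, 402.4]), (0.84, [284.1, 317.0]), (0.77, [330.6, 300.4]), (0.58, [402.4, 315.5])] [(0.92, [417.8, 191.0]), (0.87, [433.4, 301.7]), (0.64, [357.6, 274.8]), (0.57, [363.7, 227.8])]
mat [(0.62, [203.8, 194.0])] [(0.74, [151.6, 230.1])]
guide [(0.48, [199.4, 1
[... 156 characters left out ...]
9, 176.4])]
{'time': 1.3, 'joint_pos': array([ 1.02989102e+00,  3.58788846e-01,  1.51038303e+00, -3.11473894e-05,
        1.27251644e+00, -1.15062149e-01]), 'joint_vel': array([-0.00015581, -0.0011065 ,  0.00079266,  0.00033384,  0.00209387,
       -0.00094108]), 'effort': array([ 3.37638940e-04, -5.27580392e+01, -2.79053414e+01, -4.15959503e-04,
        1.56618884e-03,  1.00441392e-05]), 'eef_pos': array([247.83555309, 546.39243377, 231.27989877]), 'eef_rot': array([-3.14149421e+00,  1.85915369e-05,  2.71575865e+00]), 'contact_force': array([-0.19063843, -0.63359358,  0.56470888]), 'ft_torque': array([ 0.00969878,  0.0129531 , -0.02228247]), 'grip_force': 0.0, 'opening': 1.0005054724052056}
```

View image.

View pics/s0.png

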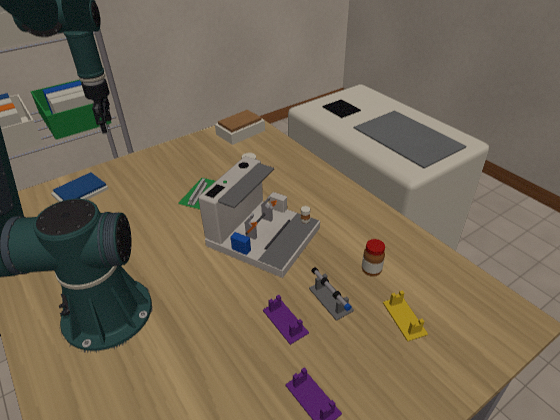

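View pics/t0.png

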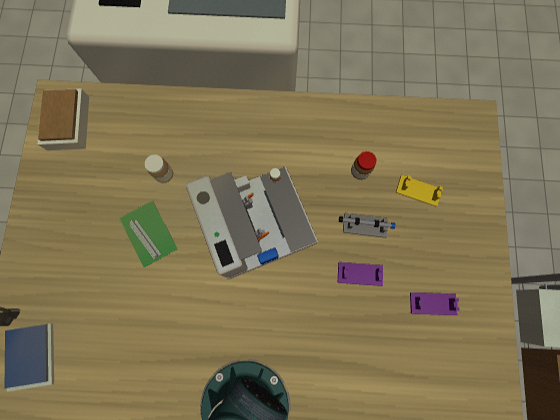

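Run:
```python
from h import *
s=cv2.imread('pics/s0.png');t=cv2.imread('pics/t0.png')
a=cv2.resize(s[155:275,200:325],None,fx=4.8,fy=4.8,interpolation=cv2.INTER_CUBIC)[:,:600]
cv2.imwrite('pics/c1.png',a)
a=cv2.resize(t[160:280,185:325],None,fx=4.8,fy=4.8,interpolation=cv2.INTER_CUBIC)
cv2.imwrite('pics/c2.png',a);print(a.shape)
```

```text
(576, 672, 3)
```

View pics/c1.png

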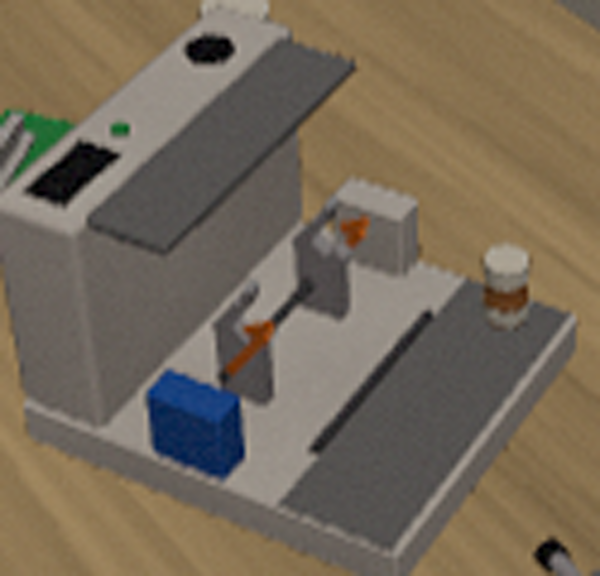

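View pics/c2.png

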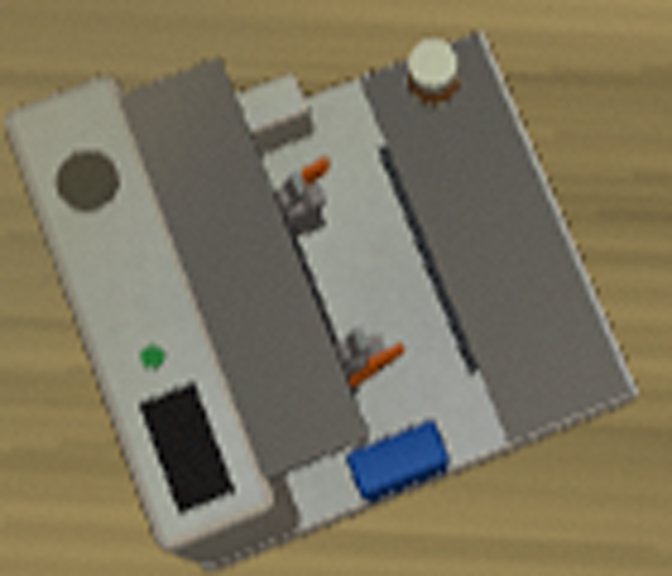

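```bash
cat > fit.py <<'E'
from h import *
from scipy.optimize import least_squares
s=snap('side');t=snap('top')
T=[((40,110,190),(370,440)),((40,-110,198),(225,60)),((-120,-125,34),(483,33)),((-120,125,34),(636,388)),((-35,-75,40),(390,148)),((-35,75,40),(479,370))]
S=[((-120,-125,34),(576,320)),((-120,125,34),(398,553)),((160,125,34),(26,405)),((40,110,190),(165,250)),((40,-110,198),(355,64)),((-35,-75,40),(433,315)),((-35,75,40),(322,452))]
def W(q,P): 
    c,n=np.cos(q[3]),np.sin(q[3]); return np.array(P,float)@np.array([[c,n,0],[-n,c,0],[0,0,1]])+q[:3]
def res(q,which='st'):
    r=[]
    if 't' in which: r.append(proj(t,W(q,[a for a,_ in T]))-(np.array([b for _,b in T])/4.8+[185,160]))
    if 's' in which: r.append(proj(s,W(q,[a for a,_ in S]))-(np.array([b for _,b in S])/4.8+[200,155]))
    return np.vstack(r)
if __name__=='__main__':
    for w in ['st','s','t']:
        for z in (0,1):
            f=(lambda v:res(np.r_[v[:2],v[3]*z,v[2]],w).ravel())
            o=least_squares(f,[500,0,1.8,0],loss='soft_l1');v=o.x
            print(w,z,v.round(3)); 
            if w=='st' and z==0: print(f(v).reshape(-1,2).round(1).tolist()); np.save('m.npy',np.r_[v[:2],0,v[2]])
    for q in ['roller','drive_end','guide','cradle','mat','jar_a','jar_b','vial']:
        A=[u for p,u in pts(s,q)];B=[u for p,u in pts(t,q)]
        for a in A:
            for b in B:
                p,r=tri([(s,a),(t,b)])
                if abs(np.array(r)).max()<4: print(q,p.round(1),r)
E
python3 fit.py
```

```text
st 0 [514.693 -23.711   2.009   0.   ]
[[1.2, 0.2], [-0.5, -0.7], [0.6, -1.2], [1.8, 1.2], [-0.2, -0.6], [0.6, -0.2], [0.4, -1.4], [-0.4, 0.6], [-1.8, -0.8], [-0.1, 1.5], [-0.1, -1.2], [-0.3, -1.1], [-1.2, -0.8]]
st 1 [516.358 -21.922   2.005  -5.85 ]
s 0 [514.38  -26.478   2.009   0.   ]
s 1 [522.469 -14.153   2.008 -13.471]
t 0 [514.004 -22.088   2.003   0.   ]
t 1 [518.617 -21.374   2.002 -20.286]
roller [ 513.8 -319.2   42.2] [[-1.2, 0.4], [0.5, -1.0]]
drive_end [ 510.8 -396.4   38.5] [[-1.4, 0.5], [0.6, -1.2]]
guide [436.8 324.9  12. ] [[-1.6, 0.2], [1.0, -1.8]]
cradle [ 633.9 -488.5   -4.8] [[-1.3, 0.5], [0.6, -1.0]]
cradle [ 510.8 -329.1    6. ] [[-1.7, 0.5], [0.8, -1.4]]
cradle [ 401.3 -388.5 -337. ] [[-2.1, 0.6], [0.8, -1.6]]
cradle [ 295.8 -522.     3. ] [[1.7, -0.5], [-0.6, 1.3]]
cradle [ 370.3 -314.1   10.1] [[0.0, -0.0], [-0.0, 0.0]]
cradle [ 290.9 -438.6  213.7] [[3.3, -1.0], [-1.3, 2.8]]
cradle [ 567.8 -417.1  178.5] [[3.2, -1.3], [-1.6, 2.8]]
mat [457.2 307.8   8.1] [[1.0, -0.2], [-0.6, 1.1]]
jar_a [ 678.  -310.2   17.8] [[0.7, -0.3], [-0.3, 0.6]]
jar_b [ 678.  -310.2   17.8] [[0.7, -0.3], [-0.3, 0.6]]
vial [645.4 -40.9  26.8] [[-1.5, 0.5], [0.8, -1.5]]
```

```bash
sed -i 's#/4.8+\[185,160\]#/4.8-.4+[185,160]#; s#/4.8+\[200,155\]#/4.8-.4+[200,155]#' fit.py; python3 fit.py | head -5
python3 - <<'E'
from h import *
from fit import s,t,W
m=np.load('m.npy'); c,n=np.cos(m[3]),np.sin(m[3]); R=np.array([[c,-n,0],[n,c,0],[0,0,1]])
def M(f,uv,y):
    o,d=ray(f,uv); o=R.T@(o-m[:3]);d=R.T@d; return (o+d*(y-o[1])/d[1]).round(1)
for nme,f,off,L in [('side',s,(200,155),[(272,320,61),(236,333,61),(225,375,61),(262,348,61),(368,218,-56),(340,232,-56),(355,248,-56),(250,285,54),(238,300,54),(240,330,54),(272,400,54),(215,320,54)]),('top',t,(185,160),[(403,348,58),(350,385,58),(325,160,-58),(310,178,-58)])]:
    for u,v,y in L: 
        p=M(f,np.array([u,v])/4.8-.4+off,y); d=p-[30,0,95]
        print(nme,u,v,p,'s',round(-.574*d[0]+.819*d[2],1),'perp',round(.819*d[0]+.574*d[2],1))
a=t['frame'][195:285,325:465];a=cv2.resize(a,None,fx=5,fy=5,interpolation=cv2.INTER_CUBIC);cv2.imwrite('pics/c3.png',a[:,:,::-1])
E
```

```text
st 0 [515.184 -22.026   2.008   0.   ]
[[0.9, 0.4], [-0.7, -0.5], [0.4, -0.9], [1.6, 1.4], [-0.4, -0.4], [0.4, -0.0], [0.6, -1.3], [-0.3, 0.5], [-1.5, -0.8], [0.1, 1.6], [0.2, -1.1], [-0.1, -1.0], [-1.0, -0.8]]
st 1 [516.63  -20.524  -4.277  -5.086]
s 0 [514.437 -24.259   2.009   0.   ]
s 1 [521.91  -12.824   2.009 -12.462]
side 272 320 [  2.1  61.  120. ] s 36.5 perp -8.5
side 236 333 [29.8 61.  97.8] s 2.4 perp 1.4
side 225 375 [41.2 61.  57.4] s -37.2 perp -12.4
side 262 348 [11.  61.  93.3] s 9.5 perp -16.5
side 368 218 [  1.9 -56.  118.2] s 35.1 perp -9.7
side 340 232 [ 23.7 -56.   98.3] s 6.3 perp -3.3
side 355 248 [ 12.6 -56.   89. ] s 5.1 perp -17.7
side 250 285 [ 21.4  54.  135.1] s 37.8 perp 16.0
side 238 300 [ 31.3  54.  119. ] s 18.9 perp 14.8
side 240 330 [31.6 54.  94.1] s -1.7 perp 0.8
side 272 400 [11.1 54.  43.3] s -31.5 perp -45.2
side 215 320 [50.3 54.  94.7] s -11.9 perp 16.5
top 403 348 [  5.9  58.  116.6] s 31.5 perp -7.3
top 350 385 [40.9 58.  65.7] s -30.3 perp -7.9
top 325 160 [  7.  -58.  122.7] s 35.9 perp -2.9
top 310 178 [ 18.2 -58.   98.8] s 9.9 perp -7.5
```

View pics/c3.png

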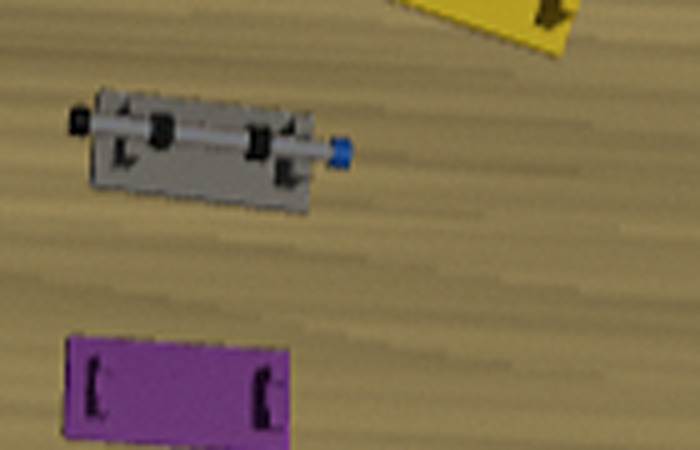

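Run:
```python
from h import *
t=snap('top');s=snap('side')
b=onz(t,(392.8,225.2),45);k=onz(t,(340.4,218.8),45)
print(b,k,(b+k)/2,np.linalg.norm(b-k),np.arctan2(b[1]-k[1],b[0]-k[0]))
print(proj(s,np.array([b,k,(b+k)/2])))
# masks in side view
hs=cv2.cvtColor(s['frame'],cv2.COLOR_RGB2HSV)
m=(hs[...,0]>100)&(hs[...,0]<125)&(hs[...,1]>150)&(np.indices(hs.shape[:2])[1]>320)&(np.indices(hs.shape[:2])[0]<330)
print('blue side',np.argwhere(m).mean(0)[::-1],m.sum())
hs=cv2.cvtColor(t['frame'],cv2.COLOR_RGB2HSV)
m=(hs[...,0]>95)&(hs[...,0]<125)&(hs[...,1]>130)&(np.indices(hs.shape[:2])[1]>380)&(np.indices(hs.shape[:2])[1]<405)
u=np.argwhere(m).mean(0)[::-1];print('blue top',u,m.sum())
for z in (0,): print('guide',[(p,x) for p,x in pts(t,'guide')])
g=t['frame'][195:275,110:185];cv2.imwrite('pics/c4.png',cv2.resize(g,None,fx=6,fy=6,interpolation=cv2.INTER_CUBIC)[:,:,::-1])
```

```text
[ 509.89520771 -394.36021141   45.        ] [ 521.22761164 -243.38657244   45.        ] [ 515.56140967 -318.87339192   45.        ] 151.39835878511417 -1.6457179633819572
[[347.35693633 306.37257544]
 [314.24182337 269.66906987]
 [330.10259074 287.24852865]]
blue side [344.80434783 259.08695652] 46
blue top [392.875 225.125] 16
guide [(0.9, array([145.6 , 237.09]))]
```

View pics/c4.png

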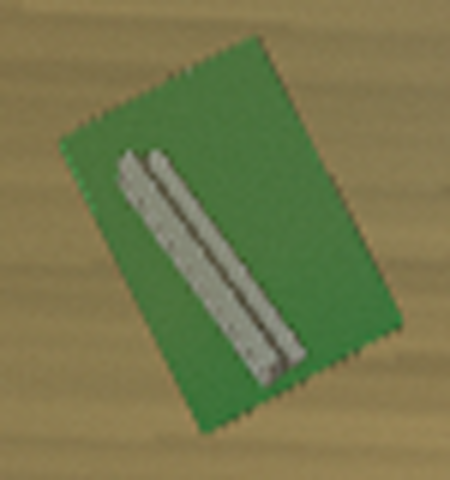

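```bash
python3 -m creep '[0.034,-0.01,0.012,-0.06,0.034,-0.01,0.012,-0.06,0.034,-0.01,0.012,-0.06,0.034,-0.01,0.012,-0.06,0.034,-0.01,0.012,-0.06,0.005,-0.04,0,-0.06,0.005,-0.04,0,-0.06,0.005,-0.04,0,-0.06,0.005,-0.04,0,-0.06,0.005,-0.04,0,-0.06,0.005,-0.04,0,-0.06,0.005,-0.04,0,-0.06,0.005,-0.04,0,-0.06,0.005,-0.04,0,-0.06,0.005,-0.04,0,-0.06,0.005,-0.04,0,-0.06,0.005,-0.04,0,-0.06,0.005,-0.04,0,-0.06,0.005,-0.04,0,-0.06,0.005,-0.04,0,-0.06]' 0.2
```

```text
time: 5.35
eef_pos: [492.8, -105.3, 291.5]
eef_rot: [3.141, 0.0, 1.513]
contact_force: [2.9, 1.0, -0.7]
opening: 0.599
grip_force: 0.0
```

```bash
python3 -m creep '[0.0038,-0.0356,-0.025,-0.003,0.0038,-0.0356,-0.025,-0.003,0.0038,-0.0356,-0.025,-0.003,0.0038,-0.0356,-0.025,-0.003,0.0038,-0.0356,-0.025,-0.003,0.0038,-0.0356,-0.025,-0.002,0,0,0,0,0,0,0,0,0,0,0,0]' 0.2
python3 - <<'E'
from h import *
s=snap('side');t=snap('top')
for f,n in((s,'s'),(t,'t')):
    P=env.get_state()['eef_pos'];u=proj(f,P)[0].astype(int);print(u)
    a=f['frame'][max(0,u[1]-60):u[1]+60,u[0]-70:u[0]+70]; cv2.imwrite(f'pics/d{n}.png',cv2.resize(a,None,fx=2.85,fy=2.85,interpolation=cv2.INTER_CUBIC)[:,:,::-1])
a,b=cv2.imread('pics/ds.png'),cv2.imread('pics/dt.png');h=min(len(a),len(b));cv2.imwrite('pics/d.png',np.hstack([a[:h],b[:h]]))
E
```

```text
time: 6.25
eef_pos: [515.7, -316.5, 141.9]
eef_rot: [3.141, -0.0, 1.499]
contact_force: [-1.0, 0.8, 0.5]
opening: 0.599
grip_force: 0.0
[331 261]
[373 214]
```

View pics/d.png

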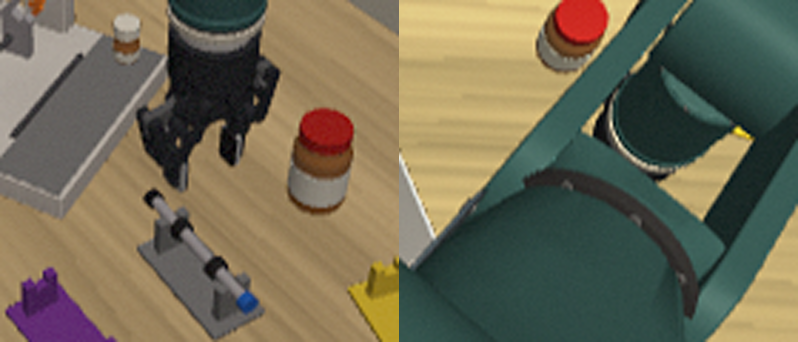

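```bash
python3 -m creep '[0,-0.0002,-0.006,0.1307,0,-0.0002,-0.006,0.1307,0,-0.0002,-0.006,0.1307,0,-0.0002,-0.006,0.1307,0,-0.0002,-0.006,0.1307,0,-0.0002,-0.006,0.1307,0,-0.0002,-0.006,0.1307,0,-0.0002,-0.006,0.1307,0,-0.0002,-0.006,0.1307,0,-0.0002,-0.006,0.1307,0,-0.0002,-0.006,0.1307,0,-0.0002,-0.006,0.1307,0,0,0,0,0,0,0,0,0,0,0,0]' 0.8
python3 - <<'E'
from h import *
st=env.get_state();print(st['eef_pos'],st['eef_rot'])
s=snap('side');u=proj(s,st['eef_pos'])[0].astype(int)
a=s['frame'][u[1]-50:u[1]+70,u[0]-75:u[0]+75];cv2.imwrite('pics/e.png',cv2.resize(a,None,fx=4.8,fy=4.8,interpolation=cv2.INTER_CUBIC)[:,:,::-1])
E
```

```text
time: 7.85
eef_pos: [516.1, -319.5, 70.1]
eef_rot: [-3.141, 0.001, 3.065]
contact_force: [0.3, 0.0, 0.0]
opening: 0.903
grip_force: 0.0
[ 516.10923936 -319.45196266   70.1200909 ] [-3.14081086e+00  1.03603323e-03  3.06522976e+00]
```

View pics/e.png

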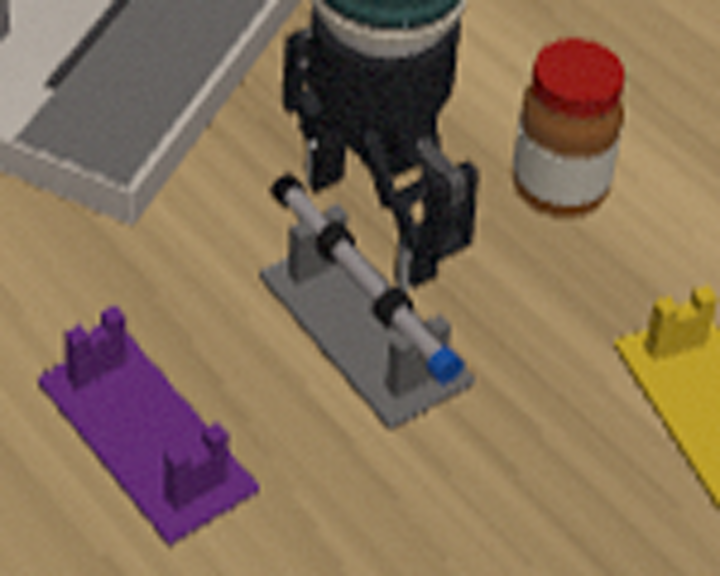

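```bash
python3 -m creep '[0,0,-0.005,0,0,0,-0.005,0,0,0,-0.005,0,0,0,-0.005,0,0,0,-0.005,0,0,0,-0.001,0,0,0,0,0,0,0,0,0]'; for i in 1 2 3 4; do python3 -m creep '[0,0,-0.001,0,0,0,0,0]'|grep -v -e rot -e open -e grip; done
```

```text
time: 8.7
eef_pos: [515.7, -319.7, 43.3]
eef_rot: [-3.141, 0.0, 3.067]
contact_force: [-0.1, 0.6, -0.4]
opening: 0.9
grip_force: 0.0
time: 8.9
eef_pos: [515.7, -319.6, 42.4]
contact_force: [0.6, -1.5, 0.1]
time: 9.1
eef_pos: [515.6, -319.6, 41.2]
contact_force: [-1.1, -0.4, 0.0]
time: 9.3
eef_pos: [516.1, -319.7, 40.9]
contact_force: [0.3, 0.9, 4.8]
time: 9.5
eef_pos: [516.6, -319.8, 40.7]
contact_force: [-1.4, 2.6, 10.7]
```

```bash
python3 -m creep '[0,0,0.0053,0,0,0,0,0]'; python3 -m creep '[0,0,0,0,0,0,0,0,0,0,0,0,0,0,0,0,0,0,0,0]' 0.4 40
```

```text
time: 9.7
eef_pos: [516.0, -319.9, 45.2]
eef_rot: [-3.141, 0.001, 3.067]
contact_force: [0.5, -0.3, 0.5]
opening: 0.901
grip_force: 0.0
time: 10.2
eef_pos: [515.9, -320.2, 45.3]
eef_rot: [-3.14, 0.001, 3.067]
contact_force: [-1.2, -1.0, 8.2]
opening: 0.77
grip_force: 42.2
```

```bash
python3 -m creep '[0,0,0.003,0,0,0,0.004,0,0,0,0.006,0,0,0,0.01,0,0,0,0.015,0,0,0,0.015,0,0,0,0,0,0,0,0,0,0,0,0,0]'
python3 - <<'E'
from h import *
s=snap('side');t=snap('top')
for q in ['roller','drive_end']:
    for a in pts(s,q):
        for b in pts(t,q): print(q,tri([(s,a[1]),(t,b[1])]))
    print(q,pts(s,q),pts(t,q))
hs=cv2.cvtColor(s['frame'],cv2.COLOR_RGB2HSV);I=np.indices(hs.shape[:2])
m=(hs[...,0]>100)&(hs[...,0]<125)&(hs[...,1]>150)&(I[1]>310)&(I[1]<380)&(I[0]>262)&(I[0]<330)
print('blue side',np.argwhere(m).mean(0)[::-1],m.sum())
u=proj(s,env.get_state()['eef_pos'])[0].astype(int)
a=s['frame'][u[1]-50:u[1]+70,u[0]-75:u[0]+75];cv2.imwrite('pics/f.png',cv2.resize(a,None,fx=4.8,fy=4.8,interpolation=cv2.INTER_CUBIC)[:,:,::-1])
E
```

```text
time: 11.1
eef_pos: [515.1, -319.2, 97.0]
eef_rot: [3.141, -0.001, 3.067]
contact_force: [0.0, -0.4, -2.4]
opening: 0.764
grip_force: 44.7
roller (array([ 602.73343342,  140.42293631, -202.65419611]), [[-66.9, -33.7], [77.5, -31.5]])
roller (array([455.01786704, 321.79226693,   8.71326088]), [[-2.6, 0.3], [1.6, -2.8]])
roller [(0.77, array([332.584, 278.292])), (0.58, array([204.176, 190.89 ]))] [(0.33, array([145.32 , 236.712]))]
drive_end [(0.7, array([351.792, 292.614])), (0.28, array([373.52 , 268.884]))] []
blue side [348.02941176 292.82352941] 34
```

Run:
```python
from h import *
s=snap('side')
m=np.load('m.npy');print(m, 'expected blue',proj(s,[[509.5,-394.9,96.7],[509.5,-394.9,87],[509.5,-394.9,106]]))
c,n=np.cos(m[3]),np.sin(m[3])
def w(x,y): return np.array([m[0]+c*x-n*y,m[1]+n*x+c*y]).round(1)
for x in(-60,-20,8,12,30): print(x,w(x,0))
print(w(30,80))
```

```text
[515.18403799 -22.026414     0.           2.00800366] expected blue [[349.0298164  293.62705915]
 [348.71349945 296.11587012]
 [349.33642529 291.21463212]]
-60 [540.6 -76.4]
-20 [523.7 -40.1]
8 [511.8 -14.8]
12 [510.1 -11.2]
30 [502.5   5.2]
[430.  -28.7]
```

```bash
python3 -m creep '[0,0,0.02,0,0,0,0.02,0,0.0025,0.0243,0.0025,-0.106,0.0025,0.0243,0.0025,-0.106,0.0025,0.0243,0.0025,-0.106,0.0025,0.0243,0.0025,-0.106,0.0025,0.0243,0.0025,-0.106,0.0025,0.0243,0.0025,-0.106,0.0025,0.0243,0.0025,-0.106,0.0025,0.0243,0.0025,-0.106,0.0025,0.0243,0.0025,-0.106,0.0025,0.0243,0.0025,-0.105,0,0,0,0,0,0,0,0,0,0,0,0]'
```

```text
time: 13.25
eef_pos: [540.6, -77.2, 162.5]
eef_rot: [-3.141, 0.0, 2.009]
contact_force: [-0.8, -0.9, -1.3]
opening: 0.768
grip_force: 45.2
```

```bash
python3 -m creep '[-0.0076,0.0166,-0.003,0,-0.0076,0.0166,-0.003,0,-0.0076,0.0166,-0.003,0,-0.0076,0.0166,-0.003,0,0,0,0,0,0,0,0,0]'
python3 - <<'E'
from h import *
from fit import s,t,W
m=np.load('m.npy');st=env.get_state();P=st['eef_pos'];print(P)
a=st['eef_rot'][2]; y=np.array([-np.sin(a),np.cos(a),0])*1
r0=P+[0,0,-.3]
for k in(80,75,-75): print(k,'side',proj(s,r0+y*k).round(1),'top',proj(t,r0+y*k).round(1))
hs=cv2.cvtColor(s['frame'],cv2.COLOR_RGB2HSV);I=np.indices(hs.shape[:2]);u=proj(s,r0+y*75)[0]
mk=(hs[...,0]>100)&(hs[...,0]<125)&(hs[...,1]>150)&(abs(I[1]-u[0])<15)&(abs(I[0]-u[1])<12)
print(np.argwhere(mk).mean(0)[::-1],mk.sum())
u=(u*.5+.5*proj(s,r0)[0]).astype(int);a=s['frame'][u[1]-60:u[1]+60,u[0]-60:u[0]+90];cv2.imwrite('pics/g.png',cv2.resize(a,None,fx=5,fy=5,interpolation=cv2.INTER_CUBIC)[:,:,::-1])
E
```

```text
time: 13.85
eef_pos: [509.9, -9.4, 150.6]
eef_rot: [-3.141, 0.0, 2.01]
contact_force: [0.9, -0.8, -1.8]
opening: 0.767
grip_force: 45.2
[510.83736878 -10.29401181 150.82588877]
80 side [[249.3 215.7]] top [[268.8 238.3]]
75 side [[250.3 214.8]] top [[268.1 236.5]]
-75 side [[276.3 187.3]] top [[247.2 184.9]]
[249.96153846 215.30769231] 26
```

View pics/g.png

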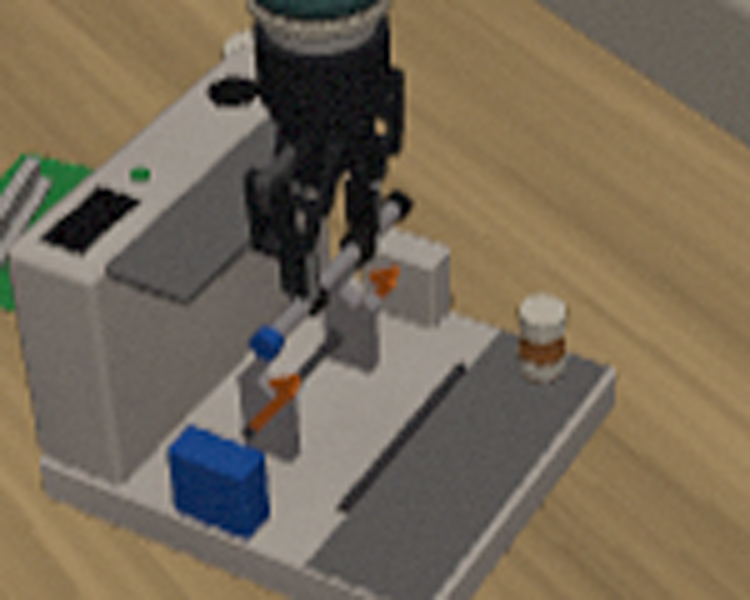

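```bash
python3 -m creep '[-0.0009,-0.0004,-0.005,0,0,0,-0.005,0,0,0,-0.004,0,0,0,-0.002,0,0,0,0,0]'; for i in 1 2 3; do python3 -m creep '[0,0,-0.001,0,0,0,0,0]'|grep -v -e rot -e open -e grip; done
```

```text
time: 14.45
eef_pos: [509.0, -10.7, 134.0]
eef_rot: [-3.141, -0.001, 2.008]
contact_force: [0.4, -0.6, -2.4]
opening: 0.768
grip_force: 45.2
time: 14.65
eef_pos: [509.4, -10.6, 133.6]
contact_force: [0.9, -0.4, -1.9]
time: 14.85
eef_pos: [509.3, -10.6, 132.6]
contact_force: [0.3, -0.4, -1.9]
time: 15.05
eef_pos: [509.3, -10.6, 131.5]
contact_force: [-0.5, 0.0, -1.9]
```

```bash
python3 -m creep '[0,0,-0.001,0,0,0,0,0]'; python3 -m creep '[0,0,0,0,0,0,0,0,0,0,0,0,0,0,0,0]' 0.8; python3 -m creep '[0,0,0.01,0,0,0,0.02,0,0,0,0.02,0,0.013,-0.027,0,0,0.013,-0.027,0,0,0.013,-0.027,0,0,0.013,-0.027,0,0,0.013,-0.027,0,0,0,0,0,0]' 1
python3 - <<'E'
from h import *
from fit import s,t,W
m=np.load('m.npy')
for z in ((20,110),(12,119),(30,95)): print(z,[proj(f,W(m,[[z[0],k,z[1]] for k in (75,-75,0)])).round(1).tolist() for f in(s,t)])
for f in (s,t):
    hs=cv2.cvtColor(f['frame'],cv2.COLOR_RGB2HSV);I=np.indices(hs.shape[:2]);u=proj(f,W(m,[[20,75,110]]))[0]
    mk=(hs[...,0]>100)&(hs[...,0]<125)&(hs[...,1]>140)&(abs(I[1]-u[0])<14)&(abs(I[0]-u[1])<12)
    print(np.argwhere(mk).mean(0)[::-1],mk.sum(),pts(f,'roller'),pts(f,'drive_end'))
u=proj(s,W(m,[[0,0,100]]))[0].astype(int);a=s['frame'][u[1]-45:u[1]+45,u[0]-60:u[0]+60]
b=t['frame'][170:260,220:320]
a=cv2.resize(a,(600,450),interpolation=cv2.INTER_CUBIC)[:,:500];b=cv2.resize(b,(500,450),interpolation=cv2.INTER_CUBIC)[:,:400]
cv2.imwrite('pics/h.png',cv2.resize(np.hstack([a,b]),(800,400))[:,:,::-1])
E
```

```text
time: 15.25
eef_pos: [509.3, -10.6, 130.5]
eef_rot: [-3.141, -0.0, 2.008]
contact_force: [-0.4, -0.2, -1.5]
opening: 0.766
grip_force: 45.2
time: 15.65
eef_pos: [509.5, -10.6, 130.7]
eef_rot: [3.141, 0.0, 2.008]
contact_force: [0.3, -0.2, 0.2]
opening: 0.898
grip_force: 0.0
time: 16.55
eef_pos: [576.7, -149.3, 181.6]
eef_rot: [3.14, 0.004, 2.006]
contact_force: [0.1, 0.5, 0.1]
opening: 0.999
grip_force: 0.0
(20, 110) [[[248.7, 224.7], [274.4, 197.1], [262.0, 210.4]], [[266.1, 240.3], [246.0, 190.4], [255.9, 214.9]]]
(12, 119) [[[250.9, 223.2], [276.5, 195.6], [264.2, 208.9]], [[268.8, 238.6], [248.5, 188.4], [258.5, 213.2]]]
(30, 95) [[[246.2, 227.4], [271.8, 199.9], [259.5, 213.1]], [[262.9, 242.5], [243.2, 193.1], [252.9, 217.4]]]
[243.18333333 229.96666667] 60 [(0.72, array([261.52 , 211.218]))] [(0.72, array([250.32 , 225.288]))]
[nan nan] 0 [] [(0.39, array([361.984, 227.22 ]))]<stdin>:8: RuntimeWarning: Mean of empty slice.
  ret = um.true_divide(
```

```bash
python3 -m creep '[-0.004,0.0082,-0.0025,-0.131,-0.004,0.0082,-0.0025,-0.131,-0.004,0.0082,-0.0025,-0.131,-0.004,0.0082,-0.0025,-0.131,-0.004,0.0082,-0.0025,-0.131,-0.004,0.0082,-0.0025,-0.131,-0.004,0.0082,-0.0025,-0.131,-0.004,0.0082,-0.0025,-0.131,-0.004,0.0082,-0.0025,-0.131,-0.004,0.0082,-0.0025,-0.131,-0.004,0.0082,-0.0025,-0.131,-0.004,0.0082,-0.0025,-0.13,0,0,0,0,0,0,0,0]' 1
cat > mc.py <<'E'
from h import *
m=np.load('m.npy');c,n=np.cos(m[3]),np.sin(m[3])
P=env.get_state()['eef_pos'];d=P[:2]-m[:2];print('machine xyz',round(c*d[0]+n*d[1],1),round(-n*d[0]+c*d[1],1),round(P[2],1),'x axis',c,n)
E
python3 mc.py
python3 - <<'E'
from h import *
from fit import W
m=np.load('m.npy');s=snap('side')
hs=cv2.cvtColor(s['frame'],cv2.COLOR_RGB2HSV);I=np.indices(hs.shape[:2]);u=proj(s,W(m,[[20,75,110]]))[0]
mk=(hs[...,0]>100)&(hs[...,0]<125)&(hs[...,1]>140)&(abs(I[1]-u[0])<9)&(abs(I[0]-u[1])<15)
for r in range(210,242): print(r,''.join('#' if x else '.' for x in mk[r,238:262]))
E
```

```text
time: 18.25
eef_pos: [526.2, -46.8, 150.8]
eef_rot: [3.141, -0.0, 0.442]
contact_force: [0.1, -0.5, -0.6]
opening: 0.996
grip_force: 0.0
machine xyz -27.1 0.5 150.8 x axis -0.4234111393699646 0.9059376397177834
210 ........................
211 ........................
212 ........................
213 ........................
214 ........................
215 ........................
216 ........................
217 ........................
218 ........................
219 ........................
220 ........................
221 ........................
222 .........###............
223 ........######..........
224 .......#######..........
225 ........######..........
226 ........#####...........
227 ..........##............
228 ........................
229 ........................
230 ........................
231 ........................
232 ........................
233 ........................
234 ..#.....................
235 ..####..................
236 ..#######...............
237 ..#########.............
238 ..##########............
239 ..##########............
240 ........................
241 ........................
```

```bash
python3 -m creep '[0.0013,-0.0027,-0.006,0,0,0,-0.01,0,0,0,-0.01,0,0,0,-0.008,0,0,0,-0.006,0,0,0,-0.004,0,0,0,0,0,0,0,0,0]'; python3 mc.py; for i in 1 2; do python3 -m creep '[0,0,-0.001,0,0,0,-0.001,0,0,0,0,0]'|grep -v -e rot -e open -e grip; done
```

```text
time: 19.2
eef_pos: [527.9, -50.7, 105.8]
eef_rot: [3.141, 0.0, 0.438]
contact_force: [1.4, -5.9, -2.7]
opening: 1.0
grip_force: 0.0
machine xyz -31.4 0.7 105.8 x axis -0.4234111393699646 0.9059376397177834
time: 19.5
eef_pos: [528.1, -50.4, 104.5]
contact_force: [1.6, -4.6, 0.1]
time: 19.8
eef_pos: [528.1, -50.2, 102.8]
contact_force: [1.0, -4.5, 4.5]
```

```bash
cat > bl.py <<'E'
from h import *
from fit import W
m=np.load('m.npy');s=snap('side')
def cap(f=s):
    hs=cv2.cvtColor(f['frame'],cv2.COLOR_RGB2HSV);I=np.indices(hs.shape[:2])
    mk=(hs[...,0]>100)&(hs[...,0]<125)&(hs[...,1]>140)&(abs(I[1]-248)<12)&(abs(I[0]-225)<17)
    k,l,stt,ce=cv2.connectedComponentsWithStats(mk.astype('uint8'))
    return [(stt[i,4],ce[i].round(1)) for i in range(1,k) if stt[i,4]>4]
u=lambda x,z:proj(s,W(m,[[x,75,z]]))[0].round(1)
print('cap',cap(),'exp seat',u(30,95),'s17',u(20,110),pts(s,'roller'),pts(s,'drive_end'))
hs=cv2.cvtColor(s['frame'],cv2.COLOR_RGB2HSV);I=np.indices(hs.shape[:2])
o=(hs[...,0]<14)&(hs[...,1]>170)&(hs[...,2]>110)&(abs(I[1]-263)<22)&(abs(I[0]-213)<30)
k,l,stt,ce=cv2.connectedComponentsWithStats(o.astype('uint8'));print('jaw',[(stt[i].tolist(),ce[i].round(1)) for i in range(1,k) if stt[i,4]>4])
E
python3 bl.py
python3 - <<'E'
from h import *
st=env.get_state();print(st['contact_force'],st['ft_torque'])
s=cv2.imread('pics/s0.png')
hs=cv2.cvtColor(s,cv2.COLOR_BGR2HSV);I=np.indices(hs.shape[:2])
o=(hs[...,0]<14)&(hs[...,1]>170)&(hs[...,2]>110)&(abs(I[1]-263)<22)&(abs(I[0]-213)<30)
k,l,stt,ce=cv2.connectedComponentsWithStats(o.astype('uint8'));print('jaw0',[(stt[i].tolist(),ce[i].round(1)) for i in range(1,k) if stt[i,4]>4])
E
```

```text
cap [(np.int32(28), array([248.5, 224.8])), (np.int32(87), array([242.2, 238. ]))] exp seat [246.2 227.4] s17 [248.7 224.7] [(0.57, array([264.488, 209.916])), (0.41, array([371.784, 267.414]))] [(0.51, array([250.096, 223.398]))]
jaw [([273, 202, 4, 5, 16], array([274.4, 203.8])), ([248, 223, 10, 10, 33], array([252.9, 226.8]))]
[ 1.02482774 -5.02616632  3.83571701] [-0.24423428  0.05143603 -0.00588551]
jaw0 [([271, 200, 6, 5, 13], array([274. , 201.9])), ([255, 222, 2, 4, 6], array([255.3, 223.2])), ([248, 225, 6, 7, 8], array([250.6, 228.4]))]
```

```bash
python3 -m creep '[0,0,0.004,0,-0.0006,0.0014,0,0,0,0,0,0,0,0,-0.002,0,0,0,0,0]'; python3 mc.py; for i in 1 2 3; do python3 -m creep '[-0.0003,0.00052,-0.0008,0,-0.0002,0.00052,-0.0008,0,0,0,0,0]'|grep -v -e rot -e open -e grip; python3 mc.py; done
```

```text
time: 20.55
eef_pos: [528.9, -50.2, 104.6]
eef_rot: [3.138, -0.002, 0.437]
contact_force: [5.6, -10.4, -3.2]
opening: 0.998
grip_force: 0.0
machine xyz -31.4 -0.5 104.6 x axis -0.4234111393699646 0.9059376397177834
time: 20.85
eef_pos: [529.3, -49.9, 103.6]
contact_force: [5.0, -13.0, -0.4]
machine xyz -31.3 -1.0 103.6 x axis -0.4234111393699646 0.9059376397177834
time: 21.15
eef_pos: [529.7, -49.8, 102.7]
contact_force: [4.7, -16.5, 3.9]
machine xyz -31.3 -1.4 102.7 x axis -0.4234111393699646 0.9059376397177834
time: 21.45
eef_pos: [530.2, -49.5, 101.6]
contact_force: [6.4, -19.7, 5.7]
machine xyz -31.2 -1.9 101.6 x axis -0.4234111393699646 0.9059376397177834
```

```bash
python3 - <<'E'
from h import *
m=np.load('m.npy');c,n=np.cos(m[3]),np.sin(m[3]);R=np.array([[c,n,0],[-n,c,0],[0,0,1]])
st=env.get_state();print(R@st['contact_force'],R@st['ft_torque'],st['eef_rot'])
E
python3 -m creep '[0.0006,-0.0014,0.001,0,0.0006,-0.0014,0.001,0,0,0,0,0,0,0,0,0]'; python3 mc.py
python3 - <<'E'
from h import *
m=np.load('m.npy');c,n=np.cos(m[3]),np.sin(m[3]);R=np.array([[c,n,0],[-n,c,0],[0,0,1]])
st=env.get_state();print(R@st['contact_force'],R@st['ft_torque'],st['eef_rot'])
s=snap('side');u=proj(s,st['eef_pos']+[0,0,40])[0].astype(int)
a=s['frame'][u[1]-50:u[1]+50,u[0]-65:u[0]+65];cv2.imwrite('pics/i.png',cv2.resize(a,None,fx=6,fy=6,interpolation=cv2.INTER_CUBIC)[:,:,::-1])
E
```

```text
[-20.53129843   2.54675852   5.69198969] [0.39266641 1.6303503  0.03122296] [ 3.13223456 -0.00502111  0.4381517 ]
time: 21.85
eef_pos: [529.1, -49.8, 102.3]
eef_rot: [3.138, -0.003, 0.437]
contact_force: [4.2, -9.7, 2.4]
opening: 1.0
grip_force: 0.0
machine xyz -31.0 -0.9 102.3 x axis -0.4234111393699646 0.9059376397177834
[-10.60439867   0.32659327   2.42711134] [-0.05646581  0.80358883 -0.02551006] [ 3.13777281e+00 -2.92566169e-03  4.37091596e-01]
```

View pics/i.png

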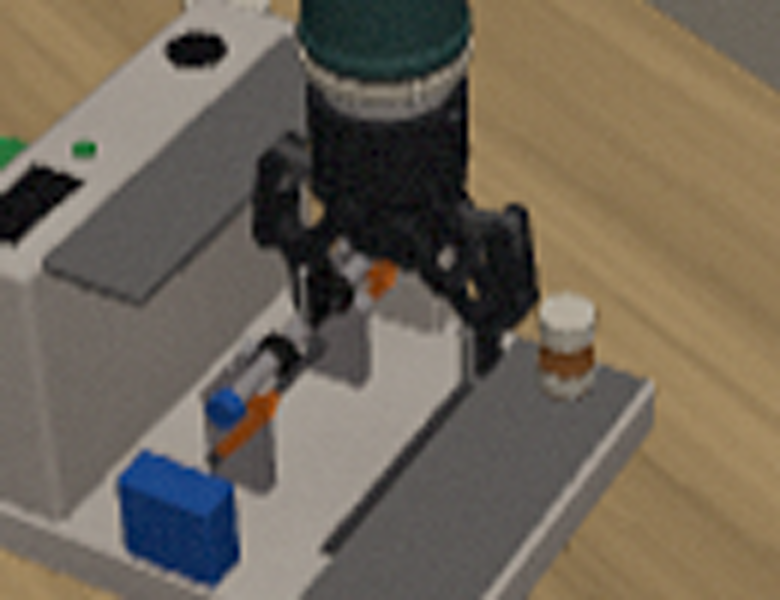

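```bash
python3 -m creep '[0.0017,-0.0036,0.01,0,0.0017,-0.0036,0.02,0,0,0,0.018,0,-0.006,-0.0008,0,-0.125,-0.006,-0.0008,0,-0.125,-0.006,-0.0008,0,-0.125,-0.006,-0.0008,0,-0.125,-0.006,-0.0008,0,-0.125,-0.006,-0.0008,0,-0.125,0,0,0,-0.123,0,0,0,0,0,0,0,0]'; python3 mc.py; python3 bl.py
```

```text
time: 23.1
eef_pos: [493.5, -59.6, 149.5]
eef_rot: [-3.141, 0.001, -0.432]
contact_force: [0.8, -0.1, 0.6]
opening: 1.003
grip_force: 0.0
machine xyz -24.9 35.6 149.5 x axis -0.4234111393699646 0.9059376397177834
cap [(np.int32(29), array([248.1, 224.5])), (np.int32(87), array([242.2, 238. ]))] exp seat [246.2 227.4] s17 [248.7 224.7] [(0.46, array([253.512, 189.714]))] [(0.68, array([248.976, 224.112]))]
jaw [([248, 222, 9, 11, 30], array([252.7, 226.6]))]
```

```bash
python3 -m creep '[0.0023,-0.0011,-0.01,0,0,0,-0.012,0,0,0,-0.01,0,0,0,-0.007,0,0,0,-0.004,0,0,0,0,0,0,0,0,0]'; python3 mc.py; for i in 1 2 3; do python3 -m creep '[0,0,-0.001,0,0,0,-0.001,0,0,0,0,0]'|grep -v -e rot -e open -e grip; python3 mc.py; done
```

```text
time: 24.05
eef_pos: [496.6, -61.3, 106.8]
eef_rot: [-3.141, -0.0, -0.436]
contact_force: [-0.0, -0.8, 0.3]
opening: 0.999
grip_force: 0.0
machine xyz -27.7 33.5 106.8 x axis -0.4234111393699646 0.9059376397177834
time: 24.35
eef_pos: [496.5, -61.3, 104.9]
contact_force: [0.7, -0.5, -0.3]
machine xyz -27.7 33.6 104.9 x axis -0.4234111393699646 0.9059376397177834
time: 24.65
eef_pos: [496.3, -61.3, 102.7]
contact_force: [0.4, -0.2, -0.2]
machine xyz -27.5 33.7 102.7 x axis -0.4234111393699646 0.9059376397177834
time: 24.95
eef_pos: [496.3, -61.3, 100.6]
contact_force: [0.2, -0.1, 0.0]
machine xyz -27.6 33.7 100.6 x axis -0.4234111393699646 0.9059376397177834
```

```bash
cat > st.py <<'E'
from h import *
m=np.load('m.npy');c,n=np.cos(m[3]),np.sin(m[3]);R=np.array([[c,n,0],[-n,c,0],[0,0,1]])
st=env.get_state();P=st['eef_pos']-m[:3];print('t',round(st['time'],2),'pos',(R@P).round(1),'F',(R@st['contact_force']).round(1),'M',(R@st['ft_torque']).round(2))
E
for i in 1 2 3 4; do python3 -m creep '[-0.0004,0.0009,0,0,-0.0004,0.0009,0,0,0,0,0,0]'>/dev/null; python3 st.py; done
```

```text
t 25.25 pos [-25.5  33.6 100.8] F [ 0.3 -0.   0.2] M [ 0.02 -0.03 -0.04]
t 25.55 pos [-23.5  33.6 100.8] F [-0.2  0.7  0.2] M [-0.02  0.05 -0.  ]
t 25.85 pos [-21.5  33.6 100.7] F [0.3 1.2 0.3] M [ 0.02 -0.01 -0.02]
t 26.15 pos [-20.   33.3 100.9] F [-1.5  0.   0.9] M [ 0.11  0.17 -0.01]
```

```bash
for i in 1 2; do python3 -m creep '[-0.0004,0.0009,0,0,0,0,0,0]'>/dev/null; python3 st.py; done; python3 bl.py|head -1
```

```text
t 26.35 pos [-19.3  33.2 101. ] F [-3.5  0.7  1. ] M [ 0.08  0.4  -0.09]
t 26.55 pos [-18.7  33.  101.1] F [-5.9  2.   1.2] M [ 0.14  0.74 -0.13]
cap [(np.int32(29), array([248.1, 224.5])), (np.int32(87), array([242.2, 238. ]))] exp seat [246.2 227.4] s17 [248.7 224.7] [(0.51, array([261.576, 211.302]))] [(0.69, array([248.808, 226.296]))]
```

```bash
python3 -m creep '[0.0013,-0.0027,0.003,0,0,0,0.004,0,0,0,0,0]'>/dev/null; python3 st.py; for i in 1 2 3; do python3 -m creep '[-0.0004,0.0009,0,0,-0.0004,0.0009,0,0,0,0,0,0]'>/dev/null; python3 st.py; done
```

```text
t 27.1 pos [-20.5  33.3 108.2] F [0.7 0.1 0.3] M [ 0.01 -0.03 -0.01]
t 27.4 pos [-18.3  33.6 107.6] F [-0.2 -0.7 -0.4] M [0.02 0.   0.06]
t 27.7 pos [-16.6  33.4 107.7] F [ 0.1 -0.2 -0.9] M [-0.06 -0.03 -0.01]
t 28.0 pos [-14.9  33.2 107.8] F [-0.5  0.2  0.4] M [0.02 0.01 0.04]
```

```bash
for i in 1 2 3 4; do python3 -m creep '[0,0,-0.001,0,0,0,-0.001,0,0,0,0,0]'>/dev/null; python3 st.py; done
```

```text
t 28.3 pos [-14.7  33.4 105.6] F [0.4 0.  0. ] M [-0.01  0.03 -0.01]
t 28.6 pos [-14.8  33.4 103.6] F [-0.6 -0.1  0.7] M [0.04 0.05 0.  ]
t 28.9 pos [-14.7  33.3 101.9] F [1.9 1.2 3.3] M [-0.04 -0.38  0.06]
t 29.2 pos [-14.8  33.3  99.9] F [1.5 1.1 5.5] M [ 0.05 -0.4   0.13]
```

```bash
for i in 1 2 3 4; do python3 -m creep '[-0.0002,0.0005,-0.001,0,-0.0002,0.0005,-0.001,0,0,0,0,0]'>/dev/null; python3 st.py; done; python3 bl.py
```

```text
t 29.5 pos [-13.8  33.3  97.9] F [1.3 2.1 5.7] M [ 0.08 -0.34  0.04]
t 29.8 pos [-13.5  33.1  96.1] F [-2.3  2.3  5.4] M [ 0.29 -0.07 -0.04]
t 30.1 pos [-13.3  32.9  94.2] F [-6.2  2.7  4.5] M [ 0.44  0.18 -0.22]
t 30.4 pos [-13.1  32.2  92.4] F [-8.8  2.7  3. ] M [ 0.35  0.3  -0.36]
cap [(np.int32(27), array([249.6, 227.6])), (np.int32(87), array([242.2, 238. ]))] exp seat [246.2 227.4] s17 [248.7 224.7] [(0.52, array([262.416, 212.688]))] [(0.49, array([250.88 , 227.682]))]
jaw [([274, 204, 7, 5, 21], array([276.5, 206.1])), ([248, 226, 13, 7, 30], array([254.9, 229. ]))]
```

```bash
python3 -m creep '[0.0025,-0.0054,0.004,0,0,0,0.02,0,0,0,0.025,0,0.013,-0.027,0.02,0,0,0,0,0,0,0,0,0]'>/dev/null; python3 st.py
python3 - <<'E'
from h import *
from fit import s,t,W
m=np.load('m.npy')
for A,B in [((127,158),(267,378))]:
    a,b=[onz(t,np.array(p)/6-.42+[110,195],28) for p in (A,B)]
    print(a,b,(a+b)/2,np.linalg.norm(a-b),np.arctan2(*(b-a)[1::-1]))
print('cam',ray(t,(280,210))[0])
for f in(s,t):
    for r in env.masks_of(f,'guide')[:1]:
        mk=r['mask'].astype('uint8');print(r['p'],mk.sum());c=cv2.minAreaRect(cv2.findContours(mk,0,1)[0][0]);print(c);
        q=cv2.boxPoints(c); print(np.array([onz(f,x,16) for x in q]).round(1)[:,:2].tolist())
a=onz(t,(130.8,220.9),28);b=onz(t,(154.1,257.6),28);print('side proj',proj(s,[a,b]))
E
python3 bl.py
```

```text
t 31.25 pos [-47.1  32.6 161. ] F [-0.1  0.4 -0. ] M [ 0.07 -0.   -0.01]
[488.10885375 367.08532828  28.        ] [384.96587013 285.68287574  28.        ] [436.53736194 326.38410201  28.        ] 131.39571663717808 -2.47345985047698
cam [ 289.24905278  -82.30006645 1136.41442537]
0.58 199
((197.38458251953125, 192.42306518554688), (7.765803337097168, 28.567060470581055), 33.690067291259766)
[[378.8, 288.1], [489.8, 382.7], [496.2, 343.9], [386.1, 253.1]]
0.61 419
((144.36000061035156, 237.9800262451172), (44.400001525878906, 10.600000381469727), 53.13010025024414)
[[482.2, 382.6], [502.6, 360.1], [401.6, 268.7], [382.1, 291.0]]
side proj [[203.23430238 177.87844079]
 [187.62405222 199.14463046]]
cap [(np.int32(27), array([247.9, 225. ])), (np.int32(87), array([242.2, 238. ]))] exp seat [246.2 227.4] s17 [248.7 224.7] [(0.5, array([264.712, 211.386]))] [(0.71, array([248.304, 224.994]))]
jaw [([248, 223, 10, 10, 31], array([252.9, 226.9]))]
```

```bash
python3 -m creep '[0,0,0.03,0.08,0,0,0.03,0.08,0,0,0.025,0.08,-0.0053,0.0417,0,0.08,-0.0053,0.0417,0,0.08,-0.0053,0.0417,0,0.08,-0.0053,0.0417,0,0.08,-0.0053,0.0417,0,0.08,-0.0053,0.0417,0,0.08,-0.0053,0.0417,0,0.08,-0.0053,0.0417,0,0.08,-0.0053,0.0417,0,0.08,-0.0053,0.0417,0,0.08,0,0,-0.045,0.064,0,0,-0.045,0,0,0,-0.045,0,0,0,-0.035,0,0,0,0,0,0,0,0,0]' 0
python3 - <<'E'
from h import *
s=snap('side');t=snap('top');st=env.get_state();print(st['eef_pos'],st['eef_rot'])
for n in('guide',):
    print(pts(s,n),pts(t,n))
E
```

```text
time: 33.6
eef_pos: [452.0, 339.0, 75.8]
eef_rot: [-3.141, 0.001, 0.668]
contact_force: [0.5, -0.3, 0.7]
opening: 0.5
grip_force: 0.0
[453.79009049 339.93535492  77.77996589] [ 3.14119533 -0.00348685  0.6681759 ]
[(0.64, array([197.68 , 196.098]))] [(0.67, array([145.712, 239.19 ]))]
```

```bash
python3 -m creep '[0,0,-0.02,0,0,0,-0.02,0,0,0,-0.012,0,0,0,-0.006,0,0,0,-0.003,0,0,0,0,0,0,0,0,0]'; python3 -m creep '[0,0,0,0,0,0,0,0,0,0,0,0,0,0,0,0,0,0,0,0,0,0,0,0]' -1 100
```

```text
time: 34.5
eef_pos: [452.7, 339.3, 15.4]
eef_rot: [3.142, -0.001, 0.668]
contact_force: [-0.4, -0.1, -0.4]
opening: 0.5
grip_force: 0.0
time: 35.1
eef_pos: [452.7, 339.2, 15.5]
eef_rot: [3.141, -0.001, 0.669]
contact_force: [0.0, -1.0, 4.9]
opening: 0.084
grip_force: 98.4
```

```bash
python3 -m creep '[0,0,0.03,0,0,0,0.045,0,0,0,0.05,0,0,0,0.05,0,0,0,0.05,0,0.008,-0.0378,0,0.1217,0.008,-0.0378,0,0.1217,0.008,-0.0378,0,0.1217,0.008,-0.0378,0,0.1217,0.008,-0.0378,0,0.1217,0.008,-0.0378,0,0.1217,0.008,-0.0378,0,0.1217,0.008,-0.0378,0,0.1217,0.008,-0.0378,0,0.1217,0.008,-0.0378,0,0.1217,0.008,-0.0378,0,0.1217,0,0,0,0]'; python3 -m creep '[0,0,-0.03,0,0,0,-0.04,0,0,0,-0.03,0,0,0,0,0,0,0,0,0]'; python3 st.py
python3 - <<'E'
from h import *
from fit import s,t,W
m=np.load('m.npy');c,n=np.cos(m[3]),np.sin(m[3]);R=np.array([[c,n,0],[-n,c,0],[0,0,1]])
st=env.get_state();P=st['eef_pos'];z=P[2]-11.5
for nm,f in(('s',s),('t',t)):
    q=[P*[1,1,0]+R.T@[L,y,z] for L,y in((45,13),(45,-13),(-85,13),(-85,-13))]
    print(nm,'foot corners exp',proj(f,q).round(1).tolist())
    for r in env.masks_of(f,'guide')[:2]:
        mk=r['mask'];I=np.argwhere(mk)[:,::-1];print(r['p'],mk.sum(),'hull',cv2.boxPoints(cv2.minAreaRect(I.astype(np.float32))).round(1).tolist())
    # bright greyish local map
s_=s['frame'];u=proj(s,P)[0].astype(int);print(u);cv2.imwrite('pics/j.png',cv2.resize(s_[u[1]-50:u[1]+50,u[0]-65:u[0]+65],None,fx=6,fy=6,interpolation=cv2.INTER_CUBIC)[:,:,::-1])
E
```

```text
time: 36.8
eef_pos: [541.3, -81.3, 239.8]
eef_rot: [-3.142, 0.003, 2.006]
contact_force: [0.4, 0.7, -1.7]
opening: 0.08
grip_force: 97.9
time: 37.3
eef_pos: [539.9, -76.2, 139.9]
eef_rot: [-3.141, -0.001, 2.007]
contact_force: [1.1, -0.3, 0.4]
opening: 0.078
grip_force: 97.8
t 37.3 pos [-59.6   0.6 139.9] F [-0.8 -0.8  0.4] M [-0.03 -0.01 -0.03]
s foot corners exp [[269.9, 211.2], [274.3, 206.3], [308.9, 225.0], [313.0, 219.7]]
0.75 393 hull [[268.3999938964844, 212.8000030517578], [271.79998779296875, 202.60000610351562], [312.8999938964844, 216.3000030517578], [309.5, 226.5]]
t foot corners exp [[269.6, 212.6], [266.0, 203.8], [314.3, 194.8], [310.5, 186.3]]
0.76 184 hull [[264.8999938964844, 203.1999969482422], [310.79998779296875, 184.89999389648438], [314.5, 194.1999969482422], [268.6000061035156, 212.60000610351562]]
0.57 2102 hull [[176.1999969482422, 207.1999969482422], [201.39999389648438, 147.60000610351562], [333.0, 203.10000610351562], [307.79998779296875, 262.79998779296875]]
[285 210]
```

```bash
python3 -m creep '[-0.0033,0.0075,-0.002,0,-0.0033,0.0075,-0.002,0,-0.0033,0.0075,-0.003,0,0,0,0,0,0,0,0,0]' - 110 >/dev/null; python3 st.py; for i in 1 2 3 4 5; do python3 -m creep '[-0.0005,0.00104,-0.0016,0,-0.0005,0.00104,-0.0016,0,0,0,0,0]'>/dev/null; python3 st.py; done; python3 bl.py
```

```text
t 38.0 pos [-35.1   0.  132.6] F [-0.7 -0.4 -1.3] M [0.01 0.01 0.05]
t 38.3 pos [-33.3   0.2 129.3] F [ 0.6 -0.8 -0.4] M [ 0.05 -0.   -0.01]
t 38.6 pos [-30.8   0.2 126.1] F [ 0.1 -0.3 -1. ] M [0.06 0.   0.01]
t 38.9 pos [-28.6  -0.  123. ] F [-0.4 -0.  -0.9] M [-0.04 -0.03 -0.09]
t 39.2 pos [-28.2  -0.7 121.1] F [-4.8  2.8  6.9] M [0.51 0.49 0.11]
t 39.5 pos [-26.6  -0.9 117.5] F [-6.8  0.1 -0.4] M [0.16 1.21 0.01]
cap [(np.int32(28), array([247.5, 225.8])), (np.int32(87), array([242.2, 238. ]))] exp seat [246.2 227.4] s17 [248.7 224.7] [(0.61, array([264.32, 212.1 ]))] [(0.63, array([247.688, 227.682])), (0.51, array([262.08 , 210.798]))]
jaw [([248, 224, 10, 9, 37], array([252.9, 227.5]))]
```

```bash
python3 -m creep '[0.0004,-0.0009,0.003,0,0,0,0.004,0,-0.0008,0.0018,0,0,-0.0009,0.002,0,0,0,0,0,0]'>/dev/null; python3 st.py;python3 bl.py|head -1; for i in 1 2 3 ; do python3 -m creep '[-0.0002,0.0005,-0.001,0,-0.0002,0.0005,-0.001,0,0,0,0,0]'>/dev/null; python3 st.py; done; python3 bl.py
```

```text
t 40.25 pos [-20.1   0.3 123.6] F [-0.   0.4 -2. ] M [-0.02 -0.01 -0.03]
cap [(np.int32(28), array([247.5, 225.8])), (np.int32(87), array([242.2, 238. ]))] exp seat [246.2 227.4] s17 [248.7 224.7] [(0.46, array([263.424, 211.092]))] []
t 40.8 pos [-1.970e+01  1.000e-01  1.216e+02] F [ 0.6 -0.3 -2.1] M [-0.02  0.01 -0.01]
t 41.1 pos [-18.6  -0.  119.6] F [-0.8  0.6 -0.6] M [-0.02 -0.03  0.03]
t 41.4 pos [-17.5  -0.  117.5] F [-0.1  0.4 -0.9] M [-0.06 -0.    0.03]
cap [(np.int32(23), array([246.7, 227.7])), (np.int32(87), array([242.2, 238. ]))] exp seat [246.2 227.4] s17 [248.7 224.7] [(0.5, array([262.192, 216.888]))] [(0.57, array([245.392, 228.102]))]
jaw [([248, 223, 10, 10, 30], array([253.5, 226.8]))]
```

```bash
for i in 1 2 3 4 ; do python3 -m creep '[0,0,-0.001,0,0,0,-0.0005,0,0,0,0,0]'>/dev/null; python3 st.py; done
python3 - <<'E'
from h import *
from fit import W
m=np.load('m.npy');s=snap('side');f=s['frame'].astype(int)
# black cap at -75
e=proj(s,W(m,[[30,-75,95],[20,-75,110]])).round(1);print('black exp seat/rest',e.tolist())
g=f.sum(2);u=e[0].astype(int)
print(g[u[1]-10:u[1]+8,u[0]-8:u[0]+12]//8)
E
python3 bl.py
```

```text
t 41.95 pos [-17.9  -0.4 116.5] F [-0.3  1.2  3.5] M [ 0.08 -0.12  0.05]
t 42.25 pos [-1.750e+01  1.000e-01  1.145e+02] F [ 0.4  0.  -1.6] M [-0.02 -0.01  0.03]
t 42.55 pos [-17.6   0.  113. ] F [-0.5 -0.1 -1. ] M [ 0.02 -0.01 -0.02]
t 42.85 pos [-1.770e+01 -1.000e-01  1.117e+02] F [-0.3  0.1 -0. ] M [ 0.02 -0.05  0.05]
black exp seat/rest [[271.8, 199.9], [274.4, 197.1]]
[[ 7  4  6  4  9 10  7  5  6  7 14  8  6  6  8  5  6  9 11  9]
 [ 7 17 16 12 10 11  8  6  5 10 13 14 11  8  5  6  8  7 12  8]
 [ 7 22 23 14 12 10  9  6  5  9 10 11  7  8  8  7  8  5  9  4]
 [12 23 22 12 11 10  4  8  5  7  7  9  8  5  6  9  9  9 10  6]
 [21 27 27  8 10  6  4  8  5  7  5  5  6  5  6  6  7  8  7  8]
 [27 27 26  6  6  4  7  7  3  8  7  9  7  6  6  7  6  8  7 18]
 [26 26 23 10  8  6  2  8  7  8  8  8  4 10  8  6  5  6  5 33]
 [25 26 18  9  6  6  6  7 10  8  7  9  9  5  7  7  9  9  3 55]
 [25 21 14 12  4  1  5  6  3  6  9  9  2  6  6  6  5  5 10 61]
 [26 17 14 14  8  9  7  4  7  8  6  6  7  7  6  2 22 30 42 60]
 [25 14 15 19 12  9  5  8 11 10  9  5  8 10  6  5 34 48 59 59]
 [17 15 14 21 19  8  5  5  9 10  9  7  6  8  8  7 32 45 51 54]
 [13 12 10  7 24  8 18 21 13  7  8  8  4  6  7  4 37 40 38 39]
 [ 9  9  8  5 11  4 23 31 21  7  6  8 10  9  4 12 41 39 39 40]
 [ 9 10  8  8  2  3 10 18 16  8  6  6  4 17 24 29 40 37 39 39]
 [ 4  6  2 11  7  6  7  9  9  5  7  7  5 25 36 38 39 38 39 38]
 [10  3  5  4  8  9  6  4  9  9  6 11  5 13 33 37 38 38 39 39]
 [ 5  4  3  7  5  7  5  6  9  9  3 14 10  5 32 38 37 37 38 37]]
cap [(np.int32(25), array([246.6, 227.6])), (np.int32(87), array([242.2, 238. ]))] exp seat [246.2 227.4] s17 [248.7 224.7] [(0.6, array([262.584, 213.192]))] [(0.41, array([247.296, 230.412]))]
jaw [([248, 222, 9, 11, 26], array([252.8, 225.6]))]
```

```bash
for i in 1 2 3 4; do python3 -m creep '[-0.0001,0.0003,-0.001,0,0,0,0,0]'>/dev/null; python3 st.py; done; python3 bl.py
```

```text
t 43.45 pos [-17.8  -0.4 111.2] F [-1.2  1.   3.8] M [0.29 0.03 0.06]
t 43.65 pos [-18.   -0.5 110.6] F [-3.2  2.5  9.3] M [ 0.6  -0.05  0.08]
t 43.85 pos [-18.1  -0.6 110.1] F [-3.2  3.9 13.1] M [ 0.78 -0.07  0.23]
t 44.05 pos [-18.2  -0.8 109.6] F [-4.   7.  17.6] M [ 1.05 -0.12  0.25]
cap [(np.int32(24), array([246.5, 227.5])), (np.int32(87), array([242.2, 238. ]))] exp seat [246.2 227.4] s17 [248.7 224.7] [(0.49, array([261.52, 211.89])), (0.43, array([301.112, 219.786]))] [(0.66, array([204.512, 193.788])), (0.55, array([248.024, 228.606]))]
jaw [([248, 222, 9, 11, 26], array([252.8, 225.6]))]
```

```bash
python3 -m creep '[0,0,0.006,0,0,0,0.012,0,0.008,-0.018,0.012,0,0.015,-0.032,0,0,0.015,-0.032,0,0,0.015,-0.032,0,0,0,0,0,0]'>/dev/null; python3 st.py; python3 bl.py
python3 - <<'E'
from h import *
from fit import s,t,W
m=np.load('m.npy')
for nm,f in(('s',s),('t',t)):
    print(nm,'exp black/blue seat',proj(f,W(m,[[30,-75,95],[30,75,95],[30,0,95],[30,80,95]])).round(1).tolist(),pts(f,'roller'),pts(f,'drive_end'))
    u=proj(f,W(m,[[30,-75,95]]))[0].astype(int);g=f['frame'].astype(int).sum(2)
    print(u);print(g[u[1]-7:u[1]+8,u[0]-8:u[0]+10]//8)
    for r in env.masks_of(f,'roller')[:1]:
        I=np.argwhere(r['mask'])[:,::-1];print(r['p'],cv2.boxPoints(cv2.minAreaRect(I.astype(np.float32))).round(1).tolist())
E
```

```text
t 45.0 pos [-147.1   -1.   138.5] F [ 0.3 -0.1 -0.7] M [ 0.   -0.02  0.01]
cap [(np.int32(24), array([246.5, 227.5])), (np.int32(87), array([242.2, 238. ]))] exp seat [246.2 227.4] s17 [248.7 224.7] [(0.66, array([261.576, 212.982]))] [(0.69, array([248.08, 229.32]))]
jaw [([271, 200, 6, 6, 17], array([273.8, 202.4])), ([248, 222, 9, 11, 28], array([252.6, 225.7]))]
s exp black/blue seat [[271.8, 199.9], [246.2, 227.4], [259.5, 213.1], [245.3, 228.4]] [(0.54, array([262.696, 211.68 ]))] [(0.63, array([247.8  , 228.606]))]
[271 199]
[[42 41 41 43 45 45 46 46 44 49 53 48 53 47 42 43 43 43]
 [45 43 40 41 42 45 46 43 48 59 58 58 61 55 49 51 46 42]
 [45 44 42 40 40 42 43 49 59 59 59 57 58 58 59 61 55 49]
 [47 45 45 43 40 41 43 58 61 60 59 59 59 58 58 58 59 59]
 [47 46 45 45 43 46 48 52 57 55 56 59 60 59 58 59 58 59]
 [48 47 46 46 43 47 45 38 39 36 39 53 59 59 58 59 59 59]
 [48 47 48 45 35 40 31 32 10  4  5 20 49 55 55 58 60 60]
 [48 48 48 40 30 27 20 20 22  9  4  3 19 40 44 51 53 56]
 [46 45 45 33 29 25 20 32 41 29 19 18 23 39 40 39 40 44]
 [45 37 33 28 32 35 35 46 37 37 28 28 27 34 41 40
[... 696 characters left out ...]
30 30 30 30 31]
 [46 46 42 39 39 38 39 40 31 30 30 25 30 30 30 30 30 31]
 [45 45 46 34 38 39 31 27 17 16 19 28 30 30 30 30 31 29]
 [45 45 45 37 38 25 16 12 14  8 22 30 30 30 29 29 30 30]
 [44 45 45 44 41  5  8 11 14  9 27 30 28 29 29 29 30 30]
 [45 45 45 47 53 32  7  9 30 16 29 28 29 29 30 28 30 30]
 [45 45 45 45 50 40  5 21 45 22 28 28 29 29 29 28 29 27]
 [45 44 45 45 44 44 30 34 37 26 27 27 28 28 27 29 27 17]
 [45 45 44 45 45 47 70 44 23 26 27 26 27 27 28 28 26 18]
 [45 45 45 44 45 44 69 59 22 26 27 26 27 27 27 28 28 26]
 [45 45 46 45 45 46 59 48 24 27 26 27 27 26 27 27 28 24]
 [45 45 45 45 45 47 44 26 26 26 27 27 26 27 28 22 23 16]
 [46 45 45 45 45 46 35 22 26 26 25 27 27 22 23 15 17 15]]
```

```bash
python3 -m creep '[-0.0019,0.0073,0.002,-0.131,-0.0019,0.0073,0.002,-0.131,-0.0019,0.0073,0,-0.131,-0.0019,0.0073,0,-0.131,-0.0019,0.0073,0,-0.131,-0.0019,0.0073,0,-0.131,-0.0019,0.0073,0,-0.131,-0.0018,0.0073,0,-0.131,-0.0018,0.0073,0,-0.131,-0.0018,0.0073,0,-0.131,-0.0018,0.0073,0,-0.131,-0.0018,0.0073,0,-0.131,0,0,-0.03,0,0,0,-0.03,0,0,0,-0.02,0,0,0,0,0,0,0,0,0]'; python3 st.py
python3 - <<'E'
from h import *
from fit import s,t,W
m=np.load('m.npy');c,n=np.cos(m[3]),np.sin(m[3]);R=np.array([[c,n,0],[-n,c,0],[0,0,1]])
P=env.get_state()['eef_pos'];z=P[2]-11.5
for nm,f in(('s',s),('t',t)):
    q=[P*[1,1,0]+R.T@[x,y,z] for x,y in((13,83),(-13,83),(13,-47),(-13,-47))]
    print(nm,'exp',proj(f,q).round(1).tolist())
    for r in env.masks_of(f,'guide')[:2]:
        I=np.argwhere(r['mask'])[:,::-1];print(r['p'],len(I),cv2.boxPoints(cv2.minAreaRect(I.astype(np.float32))).round(1).tolist())
E
```

```text
time: 47.35
eef_pos: [553.2, -63.2, 61.9]
eef_rot: [-3.141, 0.0, 0.435]
contact_force: [0.8, 0.2, -1.4]
opening: 0.073
grip_force: 111.8
t 47.35 pos [-53.4 -17.   61.9] F [-0.1 -0.8 -1.4] M [0.02 0.02 0.06]
s exp [[269.0, 243.9], [276.5, 246.8], [289.8, 218.9], [297.0, 221.5]]
0.67 191 [[269.1000061035156, 242.60000610351562], [289.6000061035156, 217.5], [295.8999938964844, 222.6999969482422], [275.3999938964844, 247.8000030517578]]
t exp [[285.5, 232.0], [293.9, 228.6], [268.6, 191.3], [276.8, 188.1]]
```

```bash
python3 -m creep '[0.0009,0.0004,-0.006,0,0,0,-0.005,0,0,0,-0.002,0,0,0,0,0]'>/dev/null; python3 st.py; for i in 1 2 3 4 ; do python3 -m creep '[0,0,-0.001,0,0,0,0,0]'>/dev/null; python3 st.py; done
```

```text
t 47.95 pos [-53.  -17.5  48.2] F [ 0.7 -0.1 -0.6] M [-0.02  0.02  0.04]
t 48.15 pos [-53.4 -17.9  47.7] F [ 1.4  1.  -1.3] M [-0.03  0.01  0.02]
t 48.35 pos [-53.4 -17.9  46.7] F [ 0.6 -0.5 -1.3] M [-0.04 -0.04 -0.01]
t 48.55 pos [-53.3 -17.9  45.7] F [ 0.2 -0.1 -1.8] M [-0.03 -0.04  0.02]
t 48.75 pos [-53.4 -17.9  45.5] F [1.2 1.8 6.9] M [ 0.33 -0.26 -0.07]
```

```bash
python3 -m creep '[-0.0008,0.0018,0.0005,0,-0.0004,0.0009,0,0,0,0,0,0]'>/dev/null; python3 st.py; for i in 1 2 3 4 5; do python3 -m creep '[-0.0004,0.0009,0,0,0,0,0,0]'>/dev/null; python3 st.py; done
```

```text
t 49.05 pos [-50.8 -18.3  45.6] F [-1.4  0.8  3.6] M [0.1  0.1  0.01]
t 49.25 pos [-50.  -18.5  45.6] F [-3.1  0.2  3.7] M [0.14 0.44 0.1 ]
t 49.45 pos [-49.  -18.6  45.6] F [-3.6  0.1  4.3] M [0.03 0.57 0.07]
t 49.65 pos [-48.1 -18.6  45.6] F [-4.5 -0.1  5.2] M [ 0.05  0.8  -0.06]
t 49.85 pos [-47.8 -18.6  45.6] F [-7.1  1.9  4. ] M [ 0.21  1.29 -0.14]
t 50.05 pos [-47.5 -18.5  45.6] F [-9.8  3.2  4.2] M [ 0.44  1.74 -0.29]
```

```bash
for i in 1 2 3; do python3 -m creep '[0,0,0,-0.006,0,0,0,0]'>/dev/null; python3 st.py; done; python3 -c "
from h import *
print(env.get_state()['eef_rot'])"
```

```text
t 50.25 pos [-47.4 -18.5  45.7] F [-9.3  2.6  4.4] M [ 0.37  1.68 -0.25]
t 50.45 pos [-47.4 -18.5  45.6] F [-10.    3.    4.3] M [ 0.38  1.66 -0.13]
t 50.65 pos [-47.4 -18.4  45.6] F [-9.1  3.8  4.2] M [0.4  1.66 0.04]
[ 3.13856262e+00 -8.92558151e-04  4.17657063e-01]
```

```bash
python3 -m creep '[0,0,0,-0.004,0,0,0,0]'>/dev/null; python3 st.py; python3 -m creep '[0,0,0,0,0,0,0,0,0,0,0,0,0,0,0,0]' -0.3 20; python3 -m creep '[0,0,0.01,0,0,0,0.03,0,0,0,0.03,0,0.01,-0.022,0.03,0,0.015,-0.032,0,0,0.015,-0.032,0,0,0.015,-0.032,0,0,0,0,0,0]'
python3 - <<'E'
from h import *
from fit import s,t,W
m=np.load('m.npy')
for nm,f in(('s',s),('t',t)):
    print(nm,'exp foot top',proj(f,W(m,[[-35,65,40],[-35,-65,40],[-61,65,40],[-61,-65,40]])).round(1).tolist(),'rib top',proj(f,W(m,[[-48,65,58],[-48,-65,58]])).round(1).tolist())
    for r in env.masks_of(f,'guide')[:2]:
        I=np.argwhere(r['mask'])[:,::-1];print(r['p'],len(I),cv2.boxPoints(cv2.minAreaRect(I.astype(np.float32))).round(1).tolist())
b=cv2.resize(t['frame'][170:260,240:340],None,fx=5,fy=5,interpolation=cv2.INTER_CUBIC);cv2.imwrite('pics/k.png',b[:,:,::-1])
g=t['frame'].astype(int).sum(2)//8
np.set_printoptions(linewidth=220)
# profiles across the lip at several y stations
for f,nm in((t,'t'),(s,'s')):
  G=cv2.GaussianBlur(f['frame'],(3,3),0).astype(np.float32).sum(2)/8
  for y in(-55,-35,-15,15,35,55):
    X=np.arange(-70,-18,2.);uv=proj(f,W(m,np.c_[X,X*0+y,X*0+40])).astype(np.float32)
    print(nm,y,cv2.remap(G,uv[:,0].reshape(1,-1),uv[:,1].reshape(1,-1),1)[0].astype(int))
E
python3 bl.py
```

```text
t 50.85 pos [-47.4 -18.5  45.6] F [-9.4  2.8  4.2] M [0.36 1.65 0.17]
time: 51.25
eef_pos: [549.9, -54.9, 44.8]
eef_rot: [-3.14, 0.001, 0.413]
contact_force: [-0.9, -0.2, -0.5]
opening: 0.35
grip_force: 0.0
time: 52.05
eef_pos: [608.4, -177.9, 146.5]
eef_rot: [3.138, -0.002, 0.41]
contact_force: [0.0, 0.1, 1.0]
opening: 0.351
grip_force: 0.0
s exp foot top [[267.4, 245.9], [288.2, 221.0], [274.9, 248.9], [295.3, 223.6]] rib top [[270.9, 243.1], [291.8, 218.0]]
0.88 298 [[266.6000061035156, 246.89999389648438], [290.29998779296875, 218.39999389648438], [296.8999938964844, 223.89999389648438], [273.20001220703125, 252.3000030517578]]
0.44 504 [[177.89999389648438, 202.8000030517578], [197.3000030517578, 170.60000610351562], [214.60000610351562, 181.0], [195.3000030517578, 213.1999969482422]]
t exp foot top [[283.5, 233.5], [266.8, 193.1], [291.8, 230.1], [274.9, 189.9]] rib top [[287.8, 230.7], [270.7, 189.8]]
t -55 [21 21 21 21 21 21 21 21 21 21 21 21 22 22 22 22 22 22 22 22 22 22 22 22 22 22]
t -35 [22 22 22 22 22 22 22 22 22 22 22 22 22 22 22 22 22 22 22 22 22 22 22 22 22 22]
t -15 
[... 443 characters left out ...]
50 53 51 47 42 37 36 38 43 48 52 50 46 40 38 41 48 54 57 58 58]
s -15 [33 34 35 38 43 49 52 50 46 41 37 36 38 43 48 51 50 46 40 39 41 47 53 56 57 58]
s 15 [33 33 35 37 43 48 51 50 47 41 37 36 38 42 47 51 50 46 41 39 42 47 53 56 57 57]
s 35 [33 34 35 38 44 48 52 50 45 40 36 35 38 43 48 51 51 48 42 40 41 48 54 56 57 57]
s 55 [34 34 34 37 42 47 51 51 47 42 38 36 37 38 40 41 40 35 32 32 37 46 52 56 57 57]
cap [(np.int32(24), array([246.5, 227.5])), (np.int32(87), array([242.2, 238. ]))] exp seat [246.2 227.4] s17 [248.7 224.7] [(0.48, array([264.88 , 211.512]))] [(0.59, array([244.776, 229.404]))]
jaw [([271, 200, 6, 6, 17], array([273.8, 202.4])), ([248, 222, 9, 11, 27], array([252.7, 225.6]))]
```

Run:
```python
from h import *
from fit import s,t,W
m=np.load('m.npy');np.set_printoptions(linewidth=250)
for f,nm in((s,'s'),):
  G=cv2.GaussianBlur(f['frame'],(3,3),0).astype(np.float32).sum(2)/8
  for x,z in((-40,40),(-48,58),(-57,40),(-32,40)):
   for sg in(1,-1):
    Y=sg*np.arange(44,88,2.);uv=proj(f,W(m,np.c_[Y*0+x,Y,Y*0+z])).astype(np.float32)
    print(x,z,sg,cv2.remap(G,uv[:,0].reshape(1,-1),uv[:,1].reshape(1,-1),1)[0].astype(int))
```

```text
-40 40 1 [53 52 50 47 44 41 40 41 42 43 44 40 36 33 30 29 30 32 34 38 40 41]
-40 40 -1 [51 52 52 51 51 52 52 52 51 52 51 51 52 51 52 53 52 51 50 49 47 45]
-48 58 1 [50 50 50 51 51 52 52 53 53 51 49 46 42 40 39 40 42 40 38 35 31 27]
-48 58 -1 [51 50 50 50 51 52 53 54 55 53 52 52 51 49 48 48 48 48 49 49 49 49]
-57 40 1 [51 51 52 51 52 51 51 51 50 49 47 43 39 36 33 32 33 33 34 34 34 34]
-57 40 -1 [52 51 51 52 51 51 51 50 48 46 42 39 37 35 34 34 34 34 33 33 33 33]
-32 40 1 [40 40 39 36 34 33 31 31 31 28 29 28 26 27 27 29 33 40 47 52 56 58]
-32 40 -1 [40 40 40 40 40 40 40 41 42 41 41 42 41 42 45 48 51 53 56 57 57 58]
```

Run:
```python
from h import *
print(env.close_job())
```

```text
the job is handed in; nothing more can be done
None
```

I handed the job in at about 52 s. The roller is home in the fork, blue end to the blue housing and jaw closed. The guide bar lies rib up against the stop lip, centred to about 1 mm. Both are released, and I saw no sign of contact with the jars or vial. The visor blocked the gripper, so I dropped the roller about 10 mm into the fork mouth and pressed it home with the end of the guide bar. The black end's seating was only partly visible in the final views.

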